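Seat the punching pad and swing the press arm over it

ROBOT

A 6-joint arm with a two-finger parallel gripper is mounted at the origin on the work surface. World frame = base frame: x ahead of the robot, y to its left, z up, the work surface at z = 0. Lengths are in m, angles in rad, forces in N, time in s.
With the tool pointing down it reaches from about 0.35 to 0.85 m from the base axis. Payload 8.1 kg.
Tool frame: the origin (TCP) lies at the very end of the fingers, on their centre line; the grasp point (between the pads) lies 19 mm behind it; x points along the fingers, y is the direction in which the jaws open and shut, and the axes are right-handed (so a half turn about x gives the same grasp; the last joint's range is limited). The gripper opens to 93 mm and grips with 3 to 60 N. Pads are 15 mm wide; open, the fingers measure 128 mm over their backs; the gripper's body (75 mm by 188 mm) begins 65 mm behind the grasp point.
Start: joints at [1.167, 0.13, 1.488, -0, 1.523, -0.085], TCP at [0.188, 0.57, 0.196] pointing down, gripper open.
Joint ranges: [-2.96, 2.96], [-0.89, 2.26], [0.02, 2.5], [-1.34, 4.48], [0, 2.73], [-2.66, 2.66]. Speed limits (rad/s): [2.39, 2.39, 2.79, 3.14, 3.14, 3.14].

INTERFACE

Orientations are given as a rotation vector (axis times angle).
In Python, from plant import * gives the robot as it stands. The module is installed in compiled form; this text tells all that it offers.
- The arm moves only by the tool apply_moves, never from a script. Its argument "series" is a list of rows, each an object with "jaw": the gripper's target within -1 to 1 (shut at 1, half-way at 0, fully open at -1); "linear": the shift along the tool's x, y, z normalised to -1 to 1, where 1 is 0.6 m, a list of three; "roll": the turn about the tool's x normalised to -1 to 1, where 1 is 30 degrees. A call has 1 to 20 rows; each row is the pose to reach, as a shift and turn from the pose measured when the call began, along the tool's axes at that moment; what a row does not reach only later rows make up. A row lasts 1/8 s, in which the tool goes at most 62.5 mm and 10.7 degrees, less where a joint would pass 70% of its speed; a pose out of reach is approached as far as the arm can. A call with a number of a shift or a turn outside -1 to 1 is refused whole. A call with a gripper value outside its range is refused whole. The fingers move at their own pace and stop on an object; "force" is the grip in N (left out, the last holds). Time passes only in rows, so rows that repeat a pose let the fingers close. It gives the time, the measured TCP pose, the force and the opening at its end, in the units of the state.
- read_state(): the state, without advancing time (a new reading comes with each control period).
- read_camera(name): name is "scene" or "top"; returns a dict with "pixels" (384x512x3 uint8, blue, green, red), "intrinsics" (3x3 intrinsics, pixels), "rvec" (rotation vector, rad) and "tvec" (3), from world to camera coordinates, as OpenCV has them. Camera axes: x right, y down, z forward; pixel columns grow to the right and rows downward; lengths in m; the calibration is good to about 2 mm. A picture is of the moment at which its call begins. There is no depth.
- close_job(): hands the job in, once; it reports no verdict.
The state is a dict: "t": time; "q": joint angles; "dq": joint speeds; "joint_torque": joint torques, N m; "tool_pos": TCP position; "orientation": TCP orientation; "force": force on the tool from outside, world axes, zero at the start; "wrist_torque": the same for the moment, N m; "opening": finger opening in m.
Only numpy, scipy, OpenCV 4.12 (cv2) and the standard library are available. Lean on these libraries where they do the work, as an engineer would, in place of code of your own. Each camera call takes 0.05 s, during which the arm holds its last target. There are 200 camera calls.

TASK

Get the hand press ready for punching: with the fingertips, slide the loose white nylon pad across the steel deck until it drops over the rim and lies flat, fully home in its round recess, then push the press's swing arm round by its side until it comes to its stop over the pad. Do not pick the pad up, and leave the punches on the deck and the other things on the bench where they stand.

Things in the scene. Friction and masses are not known exactly. Their poses are not given: they have to be found in the camera images.
- press: swing-arm hand press bolted to the bench. Origin on the bench straight below the centre of the pad recess, z up. In its own frame its steel deck is flat, its top 40 mm above the bench, from x -120 to +120 mm and y -145 to +215 mm; the grey-green cast base below is 5 mm wider all round, with two bolt lugs at its +y end. A round column stands at x 0, y +155 mm
- recess (a point): centre of the round recess in the deck, at the level of the deck's top (40 mm above the bench). The recess is a flat-bottomed counterbore 69 mm in diameter and 8 mm deep, open above while the arm is swung aside. Axes as the press
- pad: loose white nylon punching pad, a plain disc 64 mm in diameter, 10 mm thick, about 40 g, lying flat on the deck, on the press's -y side of the recess. Origin at the centre of its underside: 40 mm above the bench on the deck, 32 mm when it lies in the recess, where its top stands 2 mm proud of the deck
- swing_arm (a joint): turn of the press's arm about the column, rad. 0: the arm points from the column to the recess (the press's -y), its ram over the recess, at a firm end stop. Grows as the arm swings aside, clockwise seen from above, towards the press's -x; far stop at 1.5. Stiff: friction 0.3 N m (about 4 N pushed at push_face); it stays where it is left
- push_face (a point): middle of the arm's flat side face that is pushed to bring the arm over the recess: 80 mm from the column's axis, 152 mm above the bench. Axes turn with the arm: x points from this face into the arm (the way to push), -y along the arm away from the column. The arm is 44 mm thick, 125 to 179 mm above the bench (rib on top to 196); the face runs from 37 to 125 mm from the column's axis
- ram (a point): on the ram's axis in the round housing at the arm's end, 155 mm from the column's axis, 152 mm above the bench; axes as push_face. Housing radius 30 mm, 110 to 195 mm above the bench; ram top at 225 mm; below hangs a round platen, its underside 82 mm above the bench. On the housing's +x side a hand lever with a black ball rises outwards to 298 mm
- column (a point): point on the axis of the column, about which the arm turns, 152 mm above the bench; axes as the press. Column radius 24 mm, top at 269 mm; flange of 40 mm radius at its foot up to 65 mm; the arm's hub round it has 37 mm radius
- punch_a: hollow steel punch, 26 mm across and 58 mm tall, standing on the press deck behind the recess; origin at the centre of its foot; a bystander
- punch_b: slimmer hollow steel punch, 22 mm across and 58 mm tall, standing on the press deck behind the recess; origin at the centre of its foot; a bystander
- jar: clear jar with aluminium lid, 68 mm across, 85 mm tall, on the bench; a bystander
- thread_cone: blue cone of thread, 60 mm across, 125 mm tall, on the bench; a bystander
- tape: roll of masking tape lying flat, 96 mm across, 24 mm high, on the bench; a bystander
- loose_last: ochre plastic shoe last on its sole, 265 mm long (toe to its +x), 92 mm wide, 132 mm tall, origin under its middle; a bystander
- shears: steel shears lying flat, about 225 mm long (blades to their +x) and 90 mm wide, 13 mm thick; a bystander
- bottle: white drinking bottle, 72 mm across, 195 mm tall, on the bench; a bystander
Things that resemble listed ones, but are neither listed nor needed, are in the scene too. There is more than one size of the pad; the job needs the middle-sized.

How it is judged:
By the outcome, as a careful person would: the job done as asked, in the order asked, and still so for the second after the job is handed in, with the robot touching nothing.
It also fails if it takes over 61 s, if anything falls off the work surface, if the arm or the gripper's body presses on something with over 40 N, if the wrist force passes 120 N, or if a joint passes its speed limit or range.

## Working session

There is one attempt and no reset: what is moved stays moved. The work goes in short steps, Python scripts to look and compute and a tool call to move; the robot and the scene stay as the last step left them, time stands still between calls to the robot, and variables do not carry over. Pictures are saved under pics/ and viewed, about 8 in all and at most 12, crops included, and the job is handed in when it is done.

Besides the shell and the picture viewer there is one more tool, called after ">>>" by a JSON object that holds its "name" and its "arguments", one argument or row to a line. apply_moves: Moves the arm, as the interface text tells. Its arguments: {"type":"object","properties":{"series":{"type":"array"},"force":{"type":"number"}},"required":["series"]}

```bash
mkdir -p pics
cat > h.py <<'E'
from plant import *
import numpy as np, cv2
def cam(n,f=None):
    c=read_camera(n)
    if f: cv2.imwrite('pics/'+f,c['pixels'])
    R=cv2.Rodrigues(np.array(c['rvec'],float))[0]; return c['pixels'],np.array(c['intrinsics']),R,np.array(c['tvec'],float).ravel()
def ray(C,u,v,z):
    _,K,R,t=C; o=-R.T@t; d=R.T@np.linalg.solve(K,[u,v,1]); return (o+d*(z-o[2])/d[2])
def proj(C,p):
    _,K,R,t=C; q=K@(R@np.array(p)+t); return q[:2]/q[2]
E
python3 - <<'E'
from h import *
for n in('top','scene'):
    C=cam(n); cv2.imwrite(f'pics/{n}1.png',cv2.resize(C[0],(800,600),interpolation=3)); print(n,C[1].tolist(),(-C[2].T@C[3]).tolist())
s=read_state();print(s['tool_pos'],s['orientation'],s['t'],s['force'],s['opening'])
E
```

```text
top [[401.6182093403072, 0.0, 257.91121330113845], [0.0, 401.6182093403072, 187.90622879169536], [0.0, 0.0, 1.0]] [0.2193279474489025, 0.008352177082026827, 1.4749723839254993]
scene [[395.01919758049223, 0.0, 253.20406022550011], [0.0, 395.01919758049223, 190.2325859114187], [0.0, 0.0, 1.0]] [0.8870049945882045, -0.6470039739008268, 1.1271654926361805]
[0.18781993 0.56923514 0.19467561] [ 0.24891106  1.55669083 -0.25153322] 0.1 [ 0.43846297  0.19153706 -0.1417468 ] 0.0928210413694049
```

View pics/top1.png

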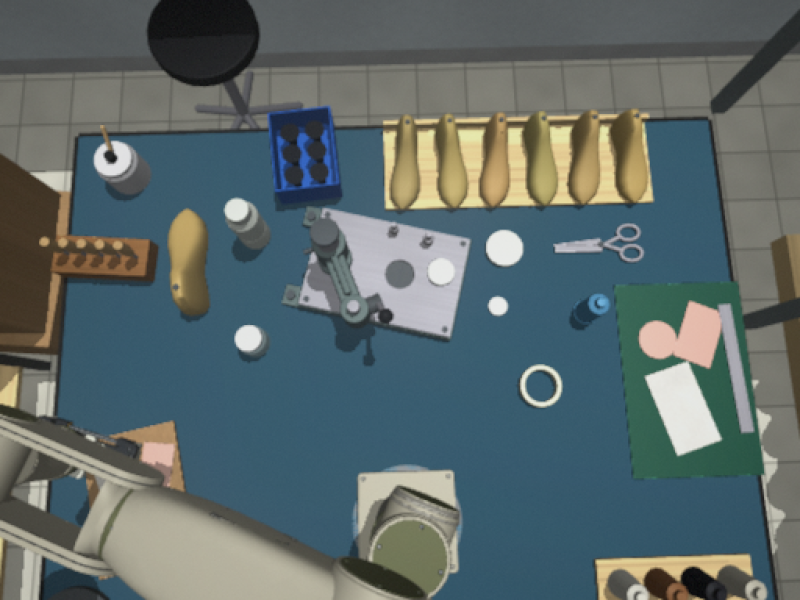

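View pics/scene1.png

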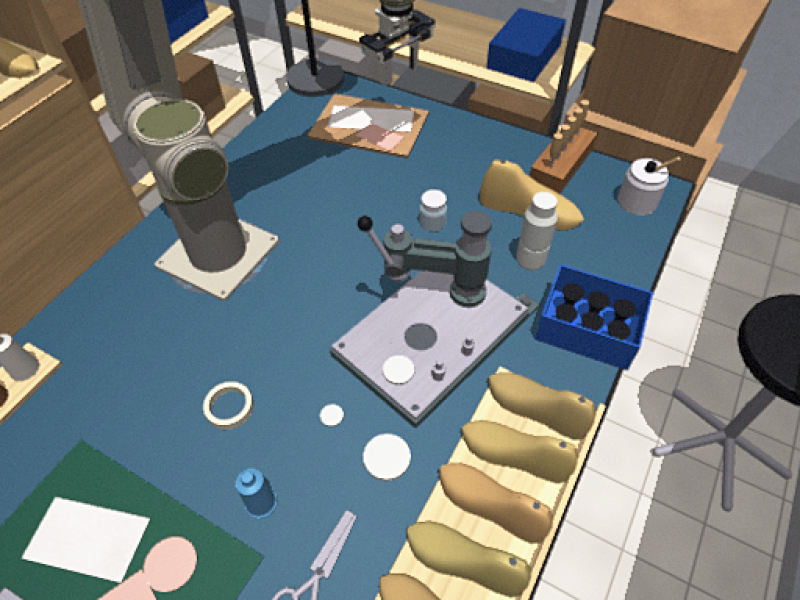

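The top view shows three white discs: one on the deck at (441,272), a larger one on the bench at (505,248) and a small one on the bench at (498,306). By the description, the one on the deck is the pad. The recess is the dark disc at (400,273), the column is at about (325,238), and the ram is at about (354,307). I'll check this in a close crop.

Run:
```python
from h import *
C=cam('top'); im=C[0]
cv2.imwrite('pics/crop1.png',cv2.resize(im[120:225,175:315],(800,600),interpolation=cv2.INTER_CUBIC))
g=im.astype(int); 
# white discs
m=((im.min(2)>190)*255).astype(np.uint8)
n,l,st,ce=cv2.connectedComponentsWithStats(m)
for i in range(1,n):
    if 60<st[i,4]<900:
        p=ray(C,*ce[i],.05 if 270<ce[i][0]<300 else .01); print(st[i],ce[i],p)
for u,v,w,h in [(0,0,0,0)]: pass
```

```text
[ 61  91  23  21 303] [ 72.13861386 101.80858086] [0.87925125 0.70181766 0.01      ]
[ 23 111  18   9  95] [ 32.09473684 113.77894737] [0.83429882 0.85274002 0.01      ]
[144 127  15  14 158] [150.87974684 133.81012658] [0.73991253 0.39382682 0.01      ]
[311 147  23  23 402] [322.34825871 158.2039801 ] [ 0.6242059  -0.25568981  0.01      ]
[226 161  27  27 379] [237.56728232 174.44854881] [0.57057032 0.06608334 0.01      ]
[313 190  12  11 104] [318.16346154 195.21153846] [ 0.48255333 -0.231209    0.01      ]
[151 208  16  16 208] [158.38942308 215.89903846] [0.42307058 0.35935265 0.01      ]
[334 234  25  26 150] [346.10666667 246.34      ] [ 0.29163325 -0.32095795  0.01      ]
```

View pics/crop1.png

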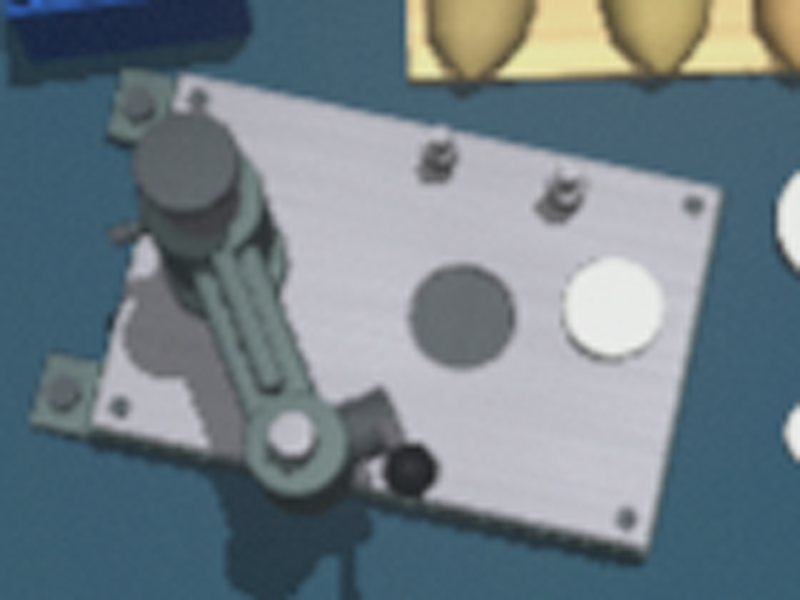

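The crop shows the recess centre at (462,316), the pad at (613,307) clearly smaller than the bench disc, the column top at (187,162), the ram top at (293,432), punches at (438,165) and (563,197), and the lever ball at (410,470).

Run:
```python
from h import *
C=cam('top'); k=5.7143
def P(u,v,z): return ray(C,(u+.5)/k+175-.5,(v+.5)/k+120-.5,z)
cor=np.array([P(178,75,.04),P(720,187,.04),P(648,558,.04),P(92,425,.04)])[:,:2]
print(cor, [np.linalg.norm(cor[i]-cor[(i+1)%4]) for i in range(4)])
ys=[cor[0]-cor[1],cor[3]-cor[2]]; print([np.degrees(np.arctan2(*(a[::-1]))) for a in ys]); xs=[cor[0]-cor[3],cor[1]-cor[2]];print([np.degrees(np.arctan2(*(a[::-1])))+90 for a in xs])
r=P(462,316,.04);p=P(613,307,.05);c=P(187,162,.269);m=P(293,432,.225);b=P(410,470,.298)
a=c-r;th=np.arctan2(a[1],a[0]);print('recess',r,'pad',p,'col',c,'ram',m,'ball',b,np.hypot(*a[:2]),np.degrees(th),np.hypot(*(m-c)[:2]))
am=np.arctan2(*(m-c)[1::-1]);print('arm angle',np.degrees(am), 'swing',np.degrees((th+np.pi-am)%(2*np.pi)))
print('punch',P(438,178,.04),P(560,212,.04))
th=np.arctan2(*ys[0][::-1])
ex=np.array([np.sin(th),-np.cos(th)]);ey=np.array([np.cos(th),np.sin(th)])
for n,q in dict(pad=p,col=c,ram=m,pa=P(438,178,.04),pb=P(560,212,.04)).items(): d=(q-r)[:2];print(n,d@ex,d@ey)
print('pad-rec',r-p, 'dist pad',np.hypot(*(r-p)[:2]), 'diam',np.linalg.norm(P(562,307,.05)-P(664,307,.05)))
R=cv2.Rodrigues(read_state()['orientation'])[0];print(R.round(3))
```

```text
[[ 0.7276153   0.18079012]
 [ 0.64093634 -0.17082314]
 [ 0.40002799 -0.11291356]
 [ 0.49561083  0.23655025]] [np.float64(0.36213965052427827), np.float64(0.24777076557445746), np.float64(0.3622996448095905), np.float64(0.23861111691325518)]
[np.float64(76.15168404994873), np.float64(74.70299568404866)]
[np.float64(76.48580567559576), np.float64(76.48367286255184)]
recess [ 0.55978281 -0.00060597  0.04      ] pad [ 0.56045754 -0.09709571  0.05      ] col [0.5963893  0.14860347 0.269     ] ram [0.45272884 0.09600721 0.225     ] ball [0.41720735 0.03044622 0.298     ] 0.15363428223414066 76.21552178104419 0.15298592834564118
arm angle -159.8915610382632 swing 56.10708281930741
punch [0.6523839 0.0122632 0.04     ] [ 0.62714781 -0.06617697  0.04      ]
pad 0.023750167634776716 -0.09352355161776942
col -0.00017117599324870304 0.153634186873817
ram -0.12706679201205012 0.06818129396206964
pa 0.0868291724841466 0.03465938708090182
pb 0.08110146589325912 -0.04754106461566946
pad-rec [-0.00067474  0.09648974 -0.01      ] dist pad 0.09649209900236172 diam 0.06515424217994521
[[-0.     0.313  0.95 ]
 [-0.001  0.95  -0.313]
 [-1.    -0.001 -0.   ]]
```

Everything agrees with the given sizes: column at 153.6 mm, ram at 153 mm, deck yaw about -13.8°, pad diameter 65 mm and swing about 0.98 rad. The pad has to go 96 mm, almost exactly along world +y. I'll raise the tool, travel to a point behind the pad, and set the jaws along world x as a two-point cradle.

>>> {"name": "apply_moves", "arguments": {
  "series": [
    {"jaw": 0.14, "linear": [-0.1, 0, 0], "roll": 0.0},
    {"jaw": 0.14, "linear": [-0.2, 0, 0], "roll": 0.1},
    {"jaw": 0.14, "linear": [-0.3, 0, 0], "roll": 0.3},
    {"jaw": 0.14, "linear": [-0.3, -0.08, 0.08], "roll": 0.6},
    {"jaw": 0.14, "linear": [-0.3, -0.16, 0.16], "roll": 0.9},
    {"jaw": 0.14, "linear": [-0.3, -0.24, 0.24], "roll": 1},
    {"jaw": 0.14, "linear": [-0.3, -0.32, 0.32], "roll": 1},
    {"jaw": 0.14, "linear": [-0.3, -0.39, 0.4], "roll": 1},
    {"jaw": 0.14, "linear": [-0.3, -0.46, 0.48], "roll": 1},
    {"jaw": 0.14, "linear": [-0.3, -0.54, 0.56], "roll": 1},
    {"jaw": 0.14, "linear": [-0.3, -0.62, 0.64], "roll": 1},
    {"jaw": 0.14, "linear": [-0.3, -0.7, 0.72], "roll": 1},
    {"jaw": 0.14, "linear": [-0.3, -0.78, 0.8], "roll": 1},
    {"jaw": 0.14, "linear": [-0.3, -0.86, 0.88], "roll": 1},
    {"jaw": 0.14, "linear": [-0.3, -0.93, 0.96], "roll": 1},
    {"jaw": 0.14, "linear": [-0.3, -0.94, 0.96], "roll": 1},
    {"jaw": 0.14, "linear": [-0.3, -0.94, 0.96], "roll": 1},
    {"jaw": 0.14, "linear": [-0.3, -0.94, 0.96], "roll": 1}
  ]
}}

```text
t: 2.45
tool_pos: [0.558, -0.1463, 0.3752]
orientation: [0.658, 1.47, -0.659]
force: [0.3, 0.8, 0.2]
opening: 0.0398
```

>>> {"name": "apply_moves", "arguments": {
  "series": [
    {"jaw": 0.14, "linear": [0, 0, 0], "roll": 0.35},
    {"jaw": 0.14, "linear": [0, 0, 0], "roll": 0.7},
    {"jaw": 0.14, "linear": [0, 0, 0], "roll": 1},
    {"jaw": 0.14, "linear": [0.1, 0, 0], "roll": 1},
    {"jaw": 0.14, "linear": [0.2, 0, 0], "roll": 1},
    {"jaw": 0.14, "linear": [0.25, 0, 0], "roll": 1},
    {"jaw": 0.14, "linear": [0.25, 0, 0], "roll": 1}
  ]
}}

```text
t: 3.32
tool_pos: [0.556, -0.1442, 0.2229]
orientation: [1.055, 1.305, -1.059]
force: [-0.0, -0.2, -0.4]
opening: 0.0399
```

Run:
```python
from h import *
C=cam('scene','scene2.png'); 
s=read_state();R=cv2.Rodrigues(s['orientation'])[0];print(s['q'],s['tool_pos'],R.round(3).tolist(),np.degrees(np.arctan2(R[1,1],R[0,1])),s['opening'],s['force'])
cv2.imwrite('pics/scene2.png',cv2.resize(C[0],(800,600),interpolation=2))
```

```text
[-3.43062058e-01  5.63144334e-02  1.51245960e+00 -6.17555975e-04
  1.57439226e+00 -5.48945362e-01] [ 0.55737886 -0.14498236  0.22567772] [[-0.002, 0.979, 0.204], [-0.0, 0.204, -0.979], [-1.0, -0.002, -0.0]] 11.796159024527974 0.04009034301189215 [ 0.42770634 -0.37294614  0.93437463]
```

View pics/scene2.png

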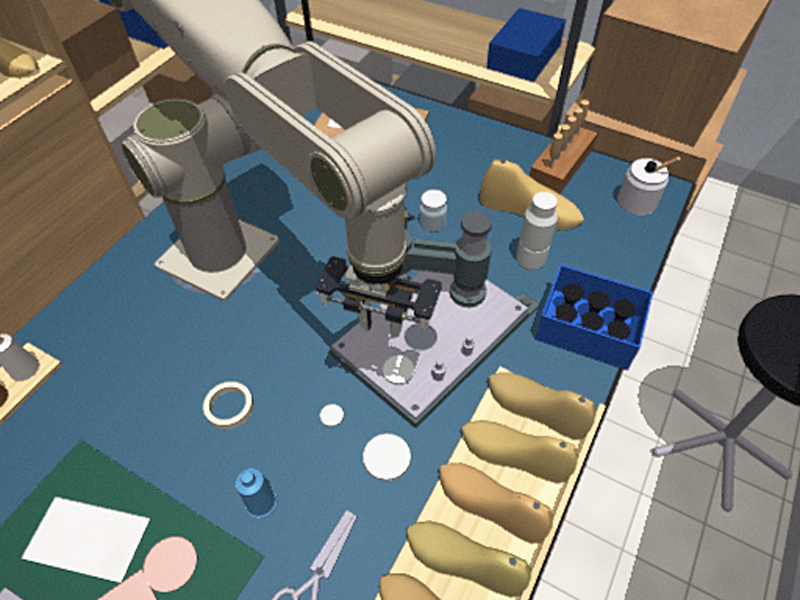

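The picture shows the gripper over the deck, the wrist axis at about (370,155), and the lever and arm behind it. I'll work out how high the forearm is.

Run:
```python
from h import *
C=cam('scene')
for z in np.arange(.225,.75,.05): print(round(z,3),proj(C,[.557,-.145,z])*1.5625)
```

```text
0.225 [381.2401479  336.74106713]
0.275 [380.19009396 320.32060098]
0.325 [379.05661194 302.5955084 ]
0.375 [377.8293478  283.40387599]
0.425 [376.49616026 262.55584134]
0.475 [375.0427177 239.8272904]
0.525 [373.45198093 214.9517689 ]
0.575 [371.7035321  187.60998786]
0.625 [369.77269357 157.41604494]
0.675 [367.62935591 123.89909656]
0.725 [365.23639631  86.47862638]
```

The wrist axis is about 0.40 m above the TCP, so the forearm clears the lever. I'll square the jaws and descend behind the pad.

>>> {"name": "apply_moves", "arguments": {
  "series": [
    {"jaw": 0.14, "linear": [0.05, 0.003, 0.009], "roll": 0.2},
    {"jaw": 0.14, "linear": [0.12, 0.003, 0.009], "roll": 0.393},
    {"jaw": 0.14, "linear": [0.2, 0.003, 0.009], "roll": 0.393},
    {"jaw": 0.14, "linear": [0.26, 0.003, 0.009], "roll": 0.393},
    {"jaw": 0.14, "linear": [0.28, 0.003, 0.009], "roll": 0.393},
    {"jaw": 0.14, "linear": [0.28, 0.003, 0.009], "roll": 0.393},
    {"jaw": 0.14, "linear": [0.28, 0.003, 0.009], "roll": 0.393}
  ]
}}

```text
t: 4.3
tool_pos: [0.5634, -0.1513, 0.0623]
orientation: [1.21, 1.204, -1.207]
force: [0.1, 0.5, -0.8]
opening: 0.04
```

Run:
```python
from h import *
s=read_state();R=cv2.Rodrigues(s['orientation'])[0];print(s['tool_pos'],R.round(3).tolist(),s['force'])
C=cam('scene'); 
cv2.imwrite('pics/scene3.png',cv2.resize(C[0][160:280,190:350],(800,600),interpolation=2))
```

```text
[ 0.56340002 -0.15131628  0.06225589] [[0.005, 1.0, -0.0], [-0.002, -0.0, -1.0], [-1.0, 0.005, 0.002]] [ 0.12034973  0.45313414 -0.75676794]
```

View pics/scene3.png

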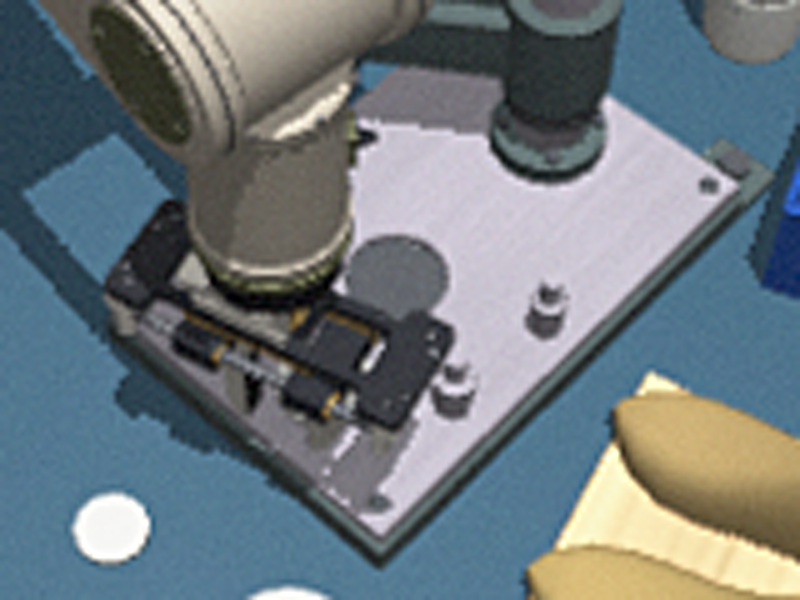

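>>> {"name": "apply_moves", "arguments": {
  "series": [
    {"jaw": 0.14, "linear": [0.01, -0.004, 0], "roll": 0},
    {"jaw": 0.14, "linear": [0.02, -0.004, 0], "roll": 0},
    {"jaw": 0.14, "linear": [0.029, -0.004, 0], "roll": 0},
    {"jaw": 0.14, "linear": [0.029, -0.004, 0], "roll": 0},
    {"jaw": 0.14, "linear": [0.029, -0.004, 0], "roll": 0}
  ]
}}

```text
t: 4.97
tool_pos: [0.5609, -0.1513, 0.0445]
orientation: [1.21, 1.204, -1.207]
force: [-0.6, 0.7, 0.8]
opening: 0.0396
```

Run:
```python
from h import *
for i in range(4):
    cam('top'); s=read_state();print(s['tool_pos'],s['force'])
```

```text
[ 0.56106157 -0.15134503  0.04473409] [ 0.44007331 -0.36878431  0.62225227]
[ 0.56112664 -0.15138866  0.04481247] [ 0.32414007  0.19874587 -0.65994479]
[ 0.56116922 -0.15141794  0.04488599] [ 0.03288757  0.36223362 -0.22459811]
[ 0.56114889 -0.15136964  0.04485978] [-0.79910946  0.1832627   0.53991574]
```

>>> {"name": "apply_moves", "arguments": {
  "series": [
    {"jaw": 0.14, "linear": [0.0015, 0, -0.012], "roll": 0},
    {"jaw": 0.14, "linear": [0.0015, 0, -0.022], "roll": 0},
    {"jaw": 0.14, "linear": [0.0015, 0, -0.03], "roll": 0},
    {"jaw": 0.14, "linear": [0.0015, 0, -0.037], "roll": 0},
    {"jaw": 0.14, "linear": [0.0015, 0, -0.044], "roll": 0},
    {"jaw": 0.14, "linear": [0.0015, 0, -0.052], "roll": 0},
    {"jaw": 0.14, "linear": [0.0015, 0, -0.06], "roll": 0},
    {"jaw": 0.14, "linear": [0.0015, 0, -0.068], "roll": 0},
    {"jaw": 0.14, "linear": [0.0015, 0, -0.076], "roll": 0},
    {"jaw": 0.14, "linear": [0.0015, 0, -0.084], "roll": 0},
    {"jaw": 0.14, "linear": [0.0015, 0, -0.092], "roll": 0},
    {"jaw": 0.14, "linear": [0.0015, 0, -0.1], "roll": 0},
    {"jaw": 0.14, "linear": [0.0015, 0, -0.108], "roll": 0},
    {"jaw": 0.14, "linear": [0.0015, -0.001, -0.116], "roll": 0},
    {"jaw": 0.14, "linear": [0.0015, -0.001, -0.124], "roll": 0},
    {"jaw": 0.14, "linear": [0.0015, -0.001, -0.132], "roll": 0},
    {"jaw": 0.14, "linear": [0.0015, -0.001, -0.14], "roll": 0},
    {"jaw": 0.14, "linear": [0.0015, -0.001, -0.148], "roll": 0},
    {"jaw": 0.14, "linear": [0.0015, -0.001, -0.15], "roll": 0}
  ]
}}

```text
t: 7.55
tool_pos: [0.5606, -0.061, 0.0437]
orientation: [1.21, 1.204, -1.206]
force: [-0.4, -0.1, -0.4]
opening: 0.0402
```

Run:
```python
from h import *
C=cam('top'); s=read_state();print(s['t'],s['tool_pos'],s['force'])
D=cam('scene'); a=cv2.resize(C[0][120:225,210:320],(400,382),interpolation=2);b=cv2.resize(D[0][170:275,210:320],(400,382),interpolation=2)
cv2.imwrite('pics/p4.png',np.hstack([a,b]))
```

```text
7.6 [ 0.56059125 -0.06105462  0.04374553] [-0.08956927 -1.37902447  0.83452811]
```

View pics/p4.png

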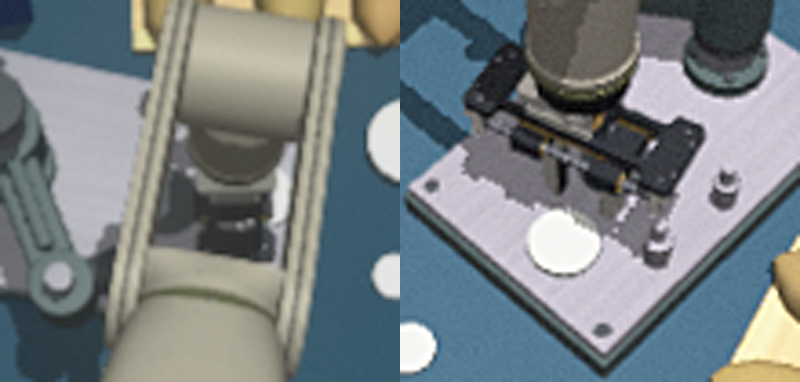

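The right half shows the pad still at scene pixel about (255,237), where it started, with the fingers beyond it. Something disagrees, so I'll check the pad's position from this camera.

Run:
```python
from h import *
D=cam('scene'); im=D[0]; s=read_state()
print(s['tool_pos'],'tcp px',proj(D,s['tool_pos']))
m=((im[200:260,230:290].min(2)>190)*255).astype(np.uint8)
n,l,st,ce=cv2.connectedComponentsWithStats(m)
for i in range(1,n):
    if st[i,4]>100: u=ce[i]+[230,200];print(st[i],u,[ray(D,*u,z).round(4) for z in(.04,.05)])
print('expected pad px',proj(D,[.5605,-.0971,.05]),'recess px',proj(D,[.5598,-.0006,.04]))
T=cam('top');print('top tcp px',proj(T,s['tool_pos']))
cv2.imwrite('pics/p5.png',cv2.resize(im[200:260,230:310],(800,600),interpolation=2))
```

```text
[ 0.56057076 -0.06139431  0.04372636] tcp px [260.07817808 228.20733782]
[   0   17   60   43 1186] [258.3296796  240.40303541] [array([ 0.5763, -0.1015,  0.04  ]), array([ 0.5792, -0.1065,  0.05  ])]
expected pad px [254.58214257 235.62467732] recess px [268.77353807 214.91801057]
top tcp px [272.01731297 173.96493949]
```

View pics/p5.png

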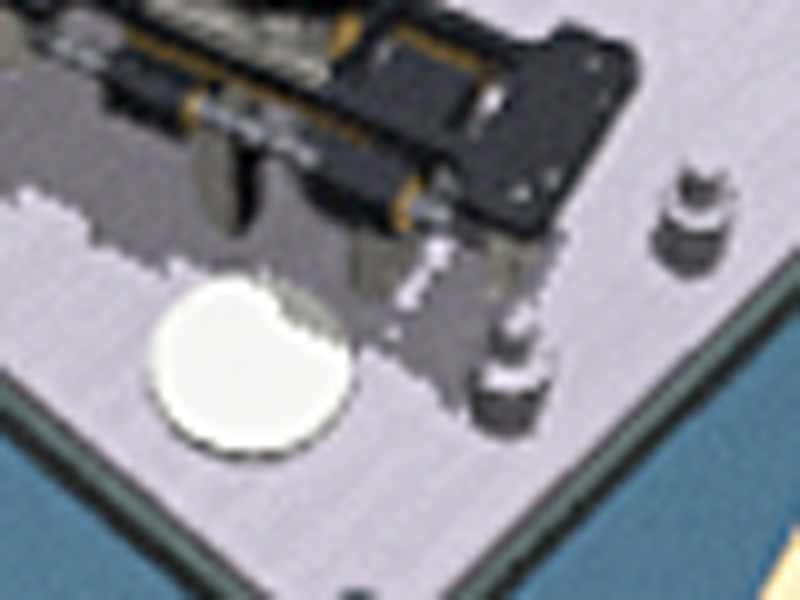

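The fingers sit about 1.4 px higher than the reported TCP (crop tips at (240,235) and (375,300)). The pad centre is still at (252,365) in the crop, so the tips passed just over the pad. I'll feel for the deck here, between the pad and the recess, to find the true tip height.

>>> {"name": "apply_moves", "arguments": {
  "series": [
    {"jaw": 0.14, "linear": [0, 0, -0.018], "roll": 0},
    {"jaw": 0.14, "linear": [0.003, 0, -0.018], "roll": 0},
    {"jaw": 0.14, "linear": [0.005, 0, -0.018], "roll": 0},
    {"jaw": 0.14, "linear": [0.005, 0, -0.018], "roll": 0}
  ]
}}

```text
t: 8.25
tool_pos: [0.5604, -0.0507, 0.0405]
orientation: [1.21, 1.204, -1.207]
force: [-0.2, -0.5, 0.5]
opening: 0.0402
```

>>> {"name": "apply_moves", "arguments": {
  "series": [
    {"jaw": 0.14, "linear": [0.002, 0, 0], "roll": 0},
    {"jaw": 0.14, "linear": [0.003, 0, 0], "roll": 0},
    {"jaw": 0.14, "linear": [0.003, 0, 0], "roll": 0}
  ]
}}

```text
t: 8.62
tool_pos: [0.5604, -0.0508, 0.0386]
orientation: [1.21, 1.204, -1.207]
force: [-0.5, 0.0, 0.2]
opening: 0.0399
```

>>> {"name": "apply_moves", "arguments": {
  "series": [
    {"jaw": 0.14, "linear": [0.002, 0, 0], "roll": 0},
    {"jaw": 0.14, "linear": [0.004, 0, 0], "roll": 0},
    {"jaw": 0.14, "linear": [0.004, 0, 0], "roll": 0}
  ]
}}

```text
t: 9.0
tool_pos: [0.5603, -0.0507, 0.036]
orientation: [1.21, 1.204, -1.207]
force: [-0.4, 1.1, -0.7]
opening: 0.0402
```

>>> {"name": "apply_moves", "arguments": {
  "series": [
    {"jaw": 0.14, "linear": [0.002, 0, 0], "roll": 0},
    {"jaw": 0.14, "linear": [0.004, 0, 0], "roll": 0},
    {"jaw": 0.14, "linear": [0.004, 0, 0], "roll": 0}
  ]
}}

```text
t: 9.38
tool_pos: [0.5601, -0.0507, 0.0335]
orientation: [1.209, 1.204, -1.207]
force: [0.7, 1.0, -0.5]
opening: 0.04
```

>>> {"name": "apply_moves", "arguments": {
  "series": [
    {"jaw": 0.14, "linear": [0.0015, 0, 0], "roll": 0},
    {"jaw": 0.14, "linear": [0.0025, 0, 0], "roll": 0},
    {"jaw": 0.14, "linear": [0.0025, 0, 0], "roll": 0}
  ]
}}

```text
t: 9.75
tool_pos: [0.5601, -0.0507, 0.0319]
orientation: [1.209, 1.204, -1.208]
force: [0.2, 0.8, -0.0]
opening: 0.04
```

Run:
```python
from h import *
D=cam('scene'); im=D[0]; s=read_state()
p=s['tool_pos'];print(p,s['force'])
K=10
for d in((.0,0),(-.029,-0.0075),(.029,-0.0075)): print(d,[((proj(D,[p[0]+d[0],p[1]+d[1],z])-[230,190]+.5)*K-.5).round() for z in(p[2],.04,.05)])
cv2.imwrite('pics/p6.png',cv2.resize(im[190:250,230:310],(800,600),interpolation=2))
```

```text
[ 0.56010425 -0.05074921  0.03189899] [0.15247582 0.73800556 0.27484017]
(0.0, 0) [array([320., 381.]), array([320., 367.]), array([320., 351.])]
(-0.029, -0.0075) [array([231., 361.]), array([230., 348.]), array([230., 331.])]
(0.029, -0.0075) [array([388., 435.]), array([388., 422.]), array([389., 406.])]
```

View pics/p6.png

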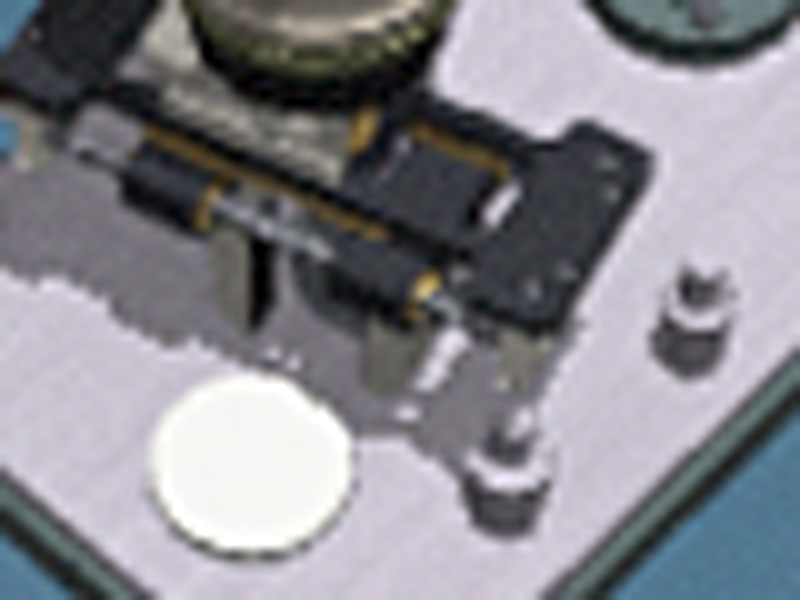

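The finger bottoms at crop (247,330) and (385,397) look about 10–20 mm higher than reported, still with no contact. I'll keep feeling downwards.

>>> {"name": "apply_moves", "arguments": {
  "series": [
    {"jaw": 0.14, "linear": [0.002, 0, 0], "roll": 0},
    {"jaw": 0.14, "linear": [0.004, 0, 0], "roll": 0},
    {"jaw": 0.14, "linear": [0.006, 0, 0], "roll": 0},
    {"jaw": 0.14, "linear": [0.006, 0, 0], "roll": 0}
  ]
}}

```text
t: 10.3
tool_pos: [0.56, -0.0507, 0.0281]
orientation: [1.209, 1.205, -1.208]
force: [0.1, 0.2, -0.1]
opening: 0.0402
```

>>> {"name": "apply_moves", "arguments": {
  "series": [
    {"jaw": 0.14, "linear": [0.0015, 0, 0], "roll": 0},
    {"jaw": 0.14, "linear": [0.003, 0, 0], "roll": 0},
    {"jaw": 0.14, "linear": [0.003, 0, 0], "roll": 0}
  ]
}}

```text
t: 10.68
tool_pos: [0.5599, -0.0507, 0.0262]
orientation: [1.209, 1.205, -1.208]
force: [-0.1, 0.3, 0.8]
opening: 0.0399
```

>>> {"name": "apply_moves", "arguments": {
  "series": [
    {"jaw": 0.14, "linear": [0.0015, 0, 0], "roll": 0},
    {"jaw": 0.14, "linear": [0.003, 0, 0], "roll": 0},
    {"jaw": 0.14, "linear": [0.003, 0, 0], "roll": 0}
  ]
}}

```text
t: 11.05
tool_pos: [0.5598, -0.0507, 0.0243]
orientation: [1.209, 1.205, -1.208]
force: [0.1, 0.3, -0.7]
opening: 0.0403
```

>>> {"name": "apply_moves", "arguments": {
  "series": [
    {"jaw": 0.14, "linear": [0.0015, 0, 0], "roll": 0},
    {"jaw": 0.14, "linear": [0.003, 0, 0], "roll": 0},
    {"jaw": 0.14, "linear": [0.003, 0, 0], "roll": 0}
  ]
}}

```text
t: 11.42
tool_pos: [0.5597, -0.0507, 0.0224]
orientation: [1.209, 1.205, -1.208]
force: [-0.3, -0.5, 0.2]
opening: 0.0399
```

>>> {"name": "apply_moves", "arguments": {
  "series": [
    {"jaw": 0.14, "linear": [0.0015, 0, 0], "roll": 0},
    {"jaw": 0.14, "linear": [0.003, 0, 0], "roll": 0},
    {"jaw": 0.14, "linear": [0.003, 0, 0], "roll": 0}
  ]
}}

```text
t: 11.8
tool_pos: [0.5596, -0.0507, 0.0204]
orientation: [1.209, 1.205, -1.208]
force: [-0.2, -0.5, -1.2]
opening: 0.0402
```

Run:
```python
from h import *
D=cam('scene'); im=D[0]; s=read_state()
p=s['tool_pos'];print(p,s['force'],s['q'],s['opening'])
cv2.imwrite('pics/p7.png',cv2.resize(im[190:250,230:310],(800,600),interpolation=2))
```

```text
[ 0.55967329 -0.05069358  0.02049225] [-0.37138117  0.59870728  0.17304342] [-0.18033298  0.17998511  1.76637373 -0.00185497  1.19178508 -0.17940561] 0.04021051086792576
```

View pics/p7.png

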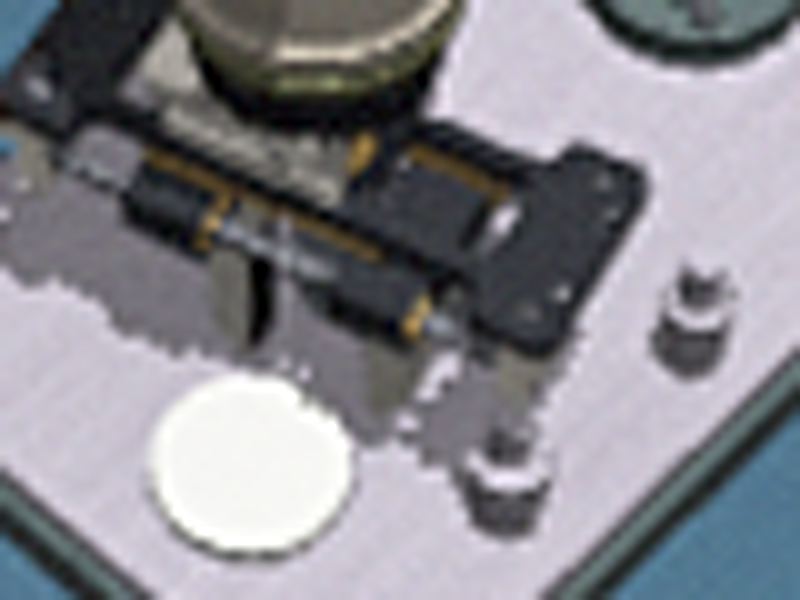

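The tips are now at (247,347) and (385,411), about level with the deck (z 0.040–0.046) while the reported z is 0.0205. The tip offset is therefore about 20–25 mm. I'll carry on in small steps until contact.

>>> {"name": "apply_moves", "arguments": {
  "series": [
    {"jaw": 0.14, "linear": [0.0015, 0, 0], "roll": 0},
    {"jaw": 0.14, "linear": [0.003, 0, 0], "roll": 0},
    {"jaw": 0.14, "linear": [0.003, 0, 0], "roll": 0}
  ]
}}

```text
t: 12.22
tool_pos: [0.5596, -0.0507, 0.0186]
orientation: [1.209, 1.205, -1.208]
force: [-0.6, 0.3, 0.2]
opening: 0.0399
```

>>> {"name": "apply_moves", "arguments": {
  "series": [
    {"jaw": 0.14, "linear": [0.0015, 0, 0], "roll": 0},
    {"jaw": 0.14, "linear": [0.003, 0, 0], "roll": 0},
    {"jaw": 0.14, "linear": [0.003, 0, 0], "roll": 0}
  ]
}}

```text
t: 12.6
tool_pos: [0.5597, -0.0507, 0.0173]
orientation: [1.209, 1.205, -1.208]
force: [-2.9, 0.4, 5.8]
opening: 0.0398
```

Contact: Fz is 5.8 N at reported z 0.0173. Before trusting it I'll check by moment whether that is the tips on the deck or the body on punch_b.

Run:
```python
from h import *
for i in range(5):
    T=cam('top' if i%2 else 'scene'); s=read_state();print(s['tool_pos'].round(4),s['force'].round(2),s['wrist_torque'].round(3))
```

```text
[ 0.5597 -0.0507  0.0173] [-2.2   0.56  5.18] [0.019 0.627 0.015]
[ 0.5597 -0.0507  0.0173] [-2.79  0.29  5.28] [-0.016  0.63   0.006]
[ 0.5597 -0.0507  0.0173] [-2.42  0.48  4.95] [-0.035  0.686  0.011]
[ 0.5597 -0.0507  0.0173] [-1.54 -0.02  5.5 ] [-0.033  0.645  0.038]
[ 0.5597 -0.0507  0.0173] [-2.   -0.28  5.48] [0.002 0.65  0.009]
```

The moment fits a fingertip on the deck near the tool axis, not punch_b. So the deck reads as z ≈ 0.0175, and I'll carry a 22 mm tip offset from here on. I'll lift over the pad, go back behind it, and come down to about 3 mm above the deck.

>>> {"name": "apply_moves", "arguments": {
  "series": [
    {"jaw": 0.14, "linear": [-0.02, 0, 0], "roll": 0},
    {"jaw": 0.14, "linear": [-0.045, 0, 0], "roll": 0},
    {"jaw": 0.14, "linear": [-0.045, 0.001, 0.05], "roll": 0},
    {"jaw": 0.14, "linear": [-0.045, 0.001, 0.12], "roll": 0},
    {"jaw": 0.14, "linear": [-0.045, 0.001, 0.17], "roll": 0},
    {"jaw": 0.14, "linear": [-0.045, 0.001, 0.17], "roll": 0},
    {"jaw": 0.14, "linear": [-0.03, 0.001, 0.17], "roll": 0},
    {"jaw": 0.14, "linear": [-0.015, 0.001, 0.17], "roll": 0},
    {"jaw": 0.14, "linear": [-0.0055, 0.001, 0.17], "roll": 0},
    {"jaw": 0.14, "linear": [-0.0055, 0.001, 0.17], "roll": 0},
    {"jaw": 0.14, "linear": [-0.0055, 0.001, 0.17], "roll": 0}
  ]
}}

```text
t: 14.22
tool_pos: [0.5604, -0.1525, 0.021]
orientation: [1.209, 1.205, -1.208]
force: [0.0, 0.1, 1.2]
opening: 0.04
```

>>> {"name": "apply_moves", "arguments": {
  "series": [
    {"jaw": 0.14, "linear": [0, 0, -0.012], "roll": 0},
    {"jaw": 0.14, "linear": [0, 0, -0.022], "roll": 0},
    {"jaw": 0.14, "linear": [0, 0, -0.03], "roll": 0},
    {"jaw": 0.14, "linear": [0, 0, -0.037], "roll": 0},
    {"jaw": 0.14, "linear": [0, 0, -0.044], "roll": 0},
    {"jaw": 0.14, "linear": [0, 0, -0.052], "roll": 0},
    {"jaw": 0.14, "linear": [0, 0, -0.06], "roll": 0},
    {"jaw": 0.14, "linear": [0, 0, -0.068], "roll": 0},
    {"jaw": 0.14, "linear": [0, 0, -0.076], "roll": 0},
    {"jaw": 0.14, "linear": [0, 0, -0.084], "roll": 0},
    {"jaw": 0.14, "linear": [0, 0, -0.084], "roll": 0}
  ]
}}

```text
t: 15.6
tool_pos: [0.5604, -0.1016, 0.0208]
orientation: [1.208, 1.206, -1.208]
force: [-1.4, -1.2, -0.7]
opening: 0.0399
```

```bash
cat > pad.py <<'E'
from h import *
D=cam('scene'); im=D[0]; s=read_state();print(s['t'],s['tool_pos'].round(4),s['force'].round(1))
m=((im.min(2)>185)*255).astype(np.uint8)
n,l,st,ce=cv2.connectedComponentsWithStats(m)
for i in range(1,n):
    x,y,w,h,a=st[i]
    if a>40 and 225<ce[i][0]<300 and 190<ce[i][1]<260: print(st[i],ce[i].round(1),[ray(D,*ce[i],z).round(4)[:2] for z in(.042,.05)])
print('exp',proj(D,[.5605,-.0971,.05]),'rec',proj(D,[.5598,-.0006,.042]))
E
python3 pad.py
```

```text
15.65 [ 0.5604 -0.1019  0.0208] [-0.1  0.4 -0.6]
[ 225  180  112   86 2437] [289.4 216. ] [array([0.6217, 0.0272]), array([0.6237, 0.0222])]
exp [254.58214257 235.62467732] rec [268.78233454 214.58081729]
```

```bash
sed -i 's/>185/>215/' pad.py; python3 pad.py
python3 - <<'E'
from h import *
D=cam('scene');print(np.sort(D[0][225:245:4,240:275].min(2),axis=1)[:, ::5]);print(D[0][237,225:300:3].min(1))
E
```

```text
15.7 [ 0.5604 -0.102   0.0208] [ 0.4  0.6 -0.2]
exp [254.58214257 235.62467732] rec [268.78233454 214.58081729]
[[ 12  33  54  58  65  92 129]
 [  0  31  47  55  61  93 109]
 [  0  40  53  63  80 105 128]
 [ 17  38  65  82 111 121 142]
 [ 78 106 112 121 125 193 202]]
[ 37  96 165 200 192 114 135  99 197 106 121 115  17  82  79  38  30  51
 184 212 169 191 197 203  83]
```

The pad is hidden under the gripper. I'll keep pushing slowly towards the recess, then back off and look.

>>> {"name": "apply_moves", "arguments": {
  "series": [
    {"jaw": 0.14, "linear": [0, 0, -0.008], "roll": 0},
    {"jaw": 0.14, "linear": [0, 0, -0.016], "roll": 0},
    {"jaw": 0.14, "linear": [0, 0, -0.024], "roll": 0},
    {"jaw": 0.14, "linear": [0, 0, -0.032], "roll": 0},
    {"jaw": 0.14, "linear": [0, 0, -0.04], "roll": 0},
    {"jaw": 0.14, "linear": [0, 0, -0.046], "roll": 0},
    {"jaw": 0.14, "linear": [0, 0, -0.052], "roll": 0},
    {"jaw": 0.14, "linear": [0, 0, -0.058], "roll": 0},
    {"jaw": 0.14, "linear": [0, 0, -0.064], "roll": 0},
    {"jaw": 0.14, "linear": [0, 0, -0.07], "roll": 0},
    {"jaw": 0.14, "linear": [0, 0, -0.076], "roll": 0},
    {"jaw": 0.14, "linear": [0, 0, -0.082], "roll": 0},
    {"jaw": 0.14, "linear": [0, 0, -0.088], "roll": 0},
    {"jaw": 0.14, "linear": [0, 0, -0.094], "roll": 0},
    {"jaw": 0.14, "linear": [0, 0, -0.1], "roll": 0},
    {"jaw": 0.14, "linear": [0, 0, -0.106], "roll": 0},
    {"jaw": 0.14, "linear": [0, 0, -0.112], "roll": 0},
    {"jaw": 0.14, "linear": [0, 0, -0.112], "roll": 0}
  ]
}}

```text
t: 18.0
tool_pos: [0.5603, -0.0346, 0.0206]
orientation: [1.208, 1.206, -1.208]
force: [-0.1, 1.2, -0.2]
opening: 0.0402
```

>>> {"name": "apply_moves", "arguments": {
  "series": [
    {"jaw": 0.14, "linear": [0, 0, 0.03], "roll": 0},
    {"jaw": 0.14, "linear": [-0.05, 0, 0.08], "roll": 0},
    {"jaw": 0.14, "linear": [-0.15, 0, 0.16], "roll": 0},
    {"jaw": 0.14, "linear": [-0.2, 0, 0.25], "roll": 0},
    {"jaw": 0.14, "linear": [-0.2, 0, 0.3], "roll": 0},
    {"jaw": 0.14, "linear": [-0.2, 0, 0.3], "roll": 0}
  ]
}}

```text
t: 18.75
tool_pos: [0.56, -0.2188, 0.1424]
orientation: [1.211, 1.201, -1.21]
force: [0.6, 0.7, -0.5]
opening: 0.0402
```

```bash
python3 pad.py
python3 - <<'E'
from h import *
C=cam('top');D=cam('scene'); a=cv2.resize(C[0][125:215,215:305],(400,400),interpolation=2);b=cv2.resize(D[0][180:270,225:315],(400,400),interpolation=2)
cv2.imwrite('pics/p8.png',np.hstack([a,b]))
print('rec top',proj(C,[.5598,-.0006,.04]))
E
```

```text
18.8 [ 0.5596 -0.2167  0.1412] [-0.1  0.2  0.4]
[260 208  19  16 234] [269.  215.2] [array([ 0.5616, -0.0023]), array([ 0.564 , -0.0071])]
exp [254.58214257 235.62467732] rec [268.78233454 214.58081729]
rec top [255.43553337 174.88284977]
```

View pics/p8.png

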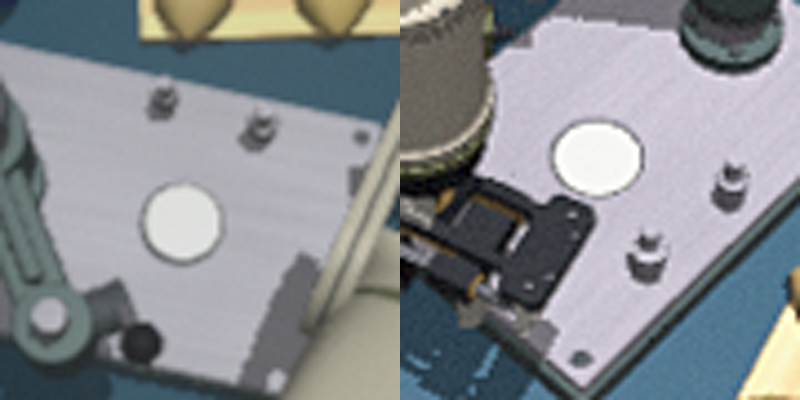

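The pad is seated: there's a concentric dark ring round it in both views (top at crop (182,222), scene at (597,158)). Its position from the scene camera at z 0.042 matches the recess to 2 mm, and both punches are still standing. Next is the arm. I'll lift over everything, close the jaws, and come down behind the pushing face with the jaw axis along the push direction.

>>> {"name": "apply_moves", "arguments": {
  "series": [
    {"jaw": 1, "linear": [-0.1, 0, 0], "roll": 0.3},
    {"jaw": 1, "linear": [-0.2, 0, 0], "roll": 0.6},
    {"jaw": 1, "linear": [-0.3, 0, 0], "roll": 0.9},
    {"jaw": 1, "linear": [-0.37, 0, 0], "roll": 1},
    {"jaw": 1, "linear": [-0.37, -0.01, -0.06], "roll": 1},
    {"jaw": 1, "linear": [-0.37, -0.03, -0.16], "roll": 1},
    {"jaw": 1, "linear": [-0.37, -0.045, -0.26], "roll": 1},
    {"jaw": 1, "linear": [-0.37, -0.06, -0.36], "roll": 1},
    {"jaw": 1, "linear": [-0.37, -0.08, -0.46], "roll": 1},
    {"jaw": 1, "linear": [-0.37, -0.1, -0.56], "roll": 1},
    {"jaw": 1, "linear": [-0.37, -0.113, -0.652], "roll": 1},
    {"jaw": 1, "linear": [-0.37, -0.113, -0.652], "roll": 1},
    {"jaw": 1, "linear": [-0.37, -0.113, -0.652], "roll": 1}
  ]
}}

```text
t: 20.52
tool_pos: [0.4907, 0.1776, 0.361]
orientation: [1.581, 0.913, -1.582]
force: [-0.7, -0.4, 0.5]
opening: 0.0003
```

>>> {"name": "apply_moves", "arguments": {
  "series": [
    {"jaw": 1, "linear": [0, 0, 0], "roll": 0.35},
    {"jaw": 1, "linear": [0, 0, 0], "roll": 0.7},
    {"jaw": 1, "linear": [0, 0, 0], "roll": 1},
    {"jaw": 1, "linear": [0, 0, 0], "roll": 1},
    {"jaw": 1, "linear": [0, 0, 0], "roll": 1}
  ]
}}

```text
t: 21.15
tool_pos: [0.4908, 0.1768, 0.3609]
orientation: [1.923, 0.518, -1.923]
force: [0.3, -0.5, 0.4]
opening: 0.0004
```

```bash
cat > tgt.py <<'E'
from h import *
import sys
# args: arm angle(deg) a, u, noff, z -> target; prints shift in tool units
a,u,n,z=map(float,sys.argv[1:5])
col=np.array([.5966,.149]);A=np.radians(a);U=np.array([np.cos(A),np.sin(A)]);N=np.array([-U[1],U[0]])
p=col+u*U+n*N;s=read_state();R=cv2.Rodrigues(s['orientation'])[0]
d=np.append(p,z)-s['tool_pos'];yaw=np.degrees(np.arctan2(R[1,1],R[0,1]))
print(s['t'],s['tool_pos'].round(4),s['q'].round(2),s['force'].round(1),'yaw',yaw,'target',p.round(4),'lin',(R.T@d/.6).round(4),'roll',((yaw-(a+90)+180)%360-180)/30)
E
python3 tgt.py -159.9 .09 -.06 .125
```

```text
21.15 [0.4908 0.1768 0.3609] [ 0.25 -0.09  1.41 -0.    1.82  1.29] [ 0.3 -0.5  0.4] yaw -59.74785831748526 target [0.4915 0.1744] lin [0.3932 0.0031 0.0009] roll 0.33840472275049177
```

>>> {"name": "apply_moves", "arguments": {
  "series": [
    {"jaw": 1, "linear": [0.03, 0.003, 0.001], "roll": 0.338},
    {"jaw": 1, "linear": [0.1, 0.0, 0.001], "roll": 0.338},
    {"jaw": 1, "linear": [0.18, 0.0, 0.001], "roll": 0.338},
    {"jaw": 1, "linear": [0.26, 0.0, 0.001], "roll": 0.338},
    {"jaw": 1, "linear": [0.31, 0.0, 0.001], "roll": 0.338},
    {"jaw": 1, "linear": [0.35, 0.0, 0.001], "roll": 0.338},
    {"jaw": 1, "linear": [0.38, 0.0, 0.001], "roll": 0.338},
    {"jaw": 1, "linear": [0.393, 0.0, 0.001], "roll": 0.338},
    {"jaw": 1, "linear": [0.393, 0.0, 0.001], "roll": 0.338}
  ]
}}

```text
t: 22.28
tool_pos: [0.4905, 0.1759, 0.1251]
orientation: [2.029, 0.358, -2.029]
force: [-1.2, -0.4, 0.8]
opening: 0.0006
```

```bash
python3 tgt.py -159.9 .09 -.0395 .125
python3 - <<'E'
from h import *
C=cam('top');D=cam('scene'); a=cv2.resize(C[0][120:220,185:285],(400,400),interpolation=2);b=cv2.resize(D[0][100:240,190:330],(400,400),interpolation=2)
cv2.imwrite('pics/p9.png',np.hstack([a,b]))
E
```

```text
22.275 [0.4905 0.1759 0.1251] [ 0.25 -0.04  1.79 -0.    1.39  1.47] [-1.2 -0.4  0.8] yaw -69.85867322959535 target [0.4985 0.1552] lin [ 0.0002  0.0371 -0.0007] roll 0.0013775590134883942
```

View pics/p9.png

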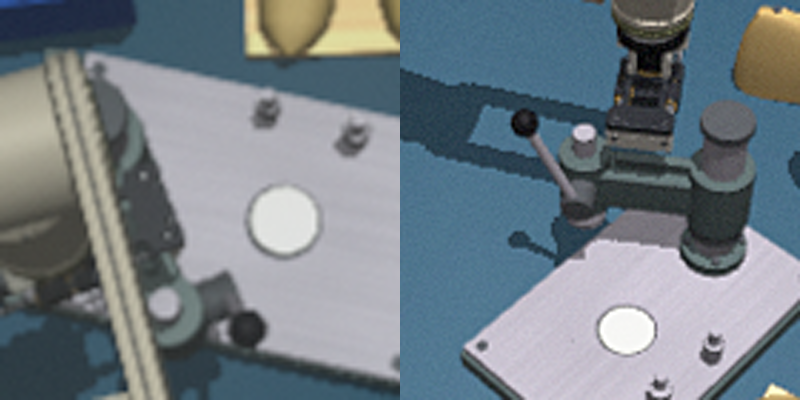

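The gripper sits behind the arm's face, clear of the column (scene crop (725,160)) and of the ram and lever. I'll push along the arc, turning with the arm.

>>> {"name": "apply_moves", "arguments": {
  "series": [
    {"jaw": 1, "linear": [0, 0.015, 0], "roll": 0},
    {"jaw": 1, "linear": [0, 0.027, 0], "roll": 0},
    {"jaw": 1, "linear": [0, 0.037, 0], "roll": 0},
    {"jaw": 1, "linear": [0, 0.044, 0.002], "roll": -0.083},
    {"jaw": 1, "linear": [0, 0.0505, 0.0045], "roll": -0.167},
    {"jaw": 1, "linear": [0, 0.057, 0.0065], "roll": -0.25},
    {"jaw": 1, "linear": [0, 0.064, 0.0085], "roll": -0.333},
    {"jaw": 1, "linear": [0, 0.071, 0.01], "roll": -0.417},
    {"jaw": 1, "linear": [0, 0.078, 0.011], "roll": -0.5},
    {"jaw": 1, "linear": [0, 0.085, 0.012], "roll": -0.583},
    {"jaw": 1, "linear": [0, 0.0925, 0.013], "roll": -0.667},
    {"jaw": 1, "linear": [0, 0.1, 0.013], "roll": -0.75},
    {"jaw": 1, "linear": [0, 0.107, 0.013], "roll": -0.833},
    {"jaw": 1, "linear": [0, 0.115, 0.0127], "roll": -0.933},
    {"jaw": 1, "linear": [0, 0.115, 0.0127], "roll": -0.933}
  ]
}}

```text
t: 24.25
tool_pos: [0.5079, 0.1083, 0.1264]
orientation: [1.725, 0.766, -1.723]
force: [-0.1, -0.5, -0.5]
opening: 0.0005
```

```bash
cat > arm.py <<'E'
from h import *
C=cam('top');im=C[0]
E
python3 tgt.py -131.9 .09 -.0395 .125
```

```text
24.25 [0.5079 0.1083 0.1264] [ 0.11 -0.05  1.8  -0.    1.39  0.85] [-0.1 -0.5 -0.5] yaw -41.929060966553436 target [0.5071 0.1084] lin [ 0.0023 -0.0011  0.0008] roll -0.0009686988851143497
```

```bash
cat > arm.py <<'E'
from h import *
D=cam('scene');C=cam('top');col=np.array([.5966,.149])
for a in(-160,-150,-140,-132,-125,-115,-108,-104,-100):
    A=np.radians(a);U=np.array([np.cos(A),np.sin(A)]);N=np.array([-U[1],U[0]]);p=np.append(col+.209*U+.05*N,.298)
    r=[]
    for X in(D,C):
        u,v=np.round(proj(X,p)).astype(int);r+=[(int(u),int(v)),X[0][v-2:v+3,u-2:u+3].max(2).mean().round()]
    print(a,r)
E
python3 arm.py
```

```text
-160 [(232, 139), np.float64(140.0), (246, 202), np.float64(131.0)]
-150 [(234, 148), np.float64(84.0), (256, 194), np.float64(179.0)]
-140 [(238, 157), np.float64(141.0), (264, 184), np.float64(187.0)]
-132 [(243, 164), np.float64(56.0), (269, 176), np.float64(51.0)]
-125 [(248, 170), np.float64(76.0), (272, 168), np.float64(187.0)]
-115 [(258, 177), np.float64(92.0), (275, 157), np.float64(144.0)]
-108 [(265, 182), np.float64(69.0), (276, 148), np.float64(158.0)]
-104 [(270, 184), np.float64(69.0), (276, 144), np.float64(109.0)]
-100 [(275, 186), np.float64(122.0), (276, 139), np.float64(109.0)]
```

The black ball is at the -132° position in both cameras, so the arm follows the fingers. Second leg.

>>> {"name": "apply_moves", "arguments": {
  "series": [
    {"jaw": 1, "linear": [0, 0.006, 0.003], "roll": -0.083},
    {"jaw": 1, "linear": [0.001, 0.012, 0.006], "roll": -0.167},
    {"jaw": 1, "linear": [0.002, 0.019, 0.008], "roll": -0.25},
    {"jaw": 1, "linear": [0.002, 0.026, 0.01], "roll": -0.333},
    {"jaw": 1, "linear": [0.002, 0.033, 0.0115], "roll": -0.417},
    {"jaw": 1, "linear": [0.002, 0.04, 0.013], "roll": -0.5},
    {"jaw": 1, "linear": [0.002, 0.047, 0.0137], "roll": -0.583},
    {"jaw": 1, "linear": [0.002, 0.054, 0.0143], "roll": -0.667},
    {"jaw": 1, "linear": [0.002, 0.061, 0.0145], "roll": -0.75},
    {"jaw": 1, "linear": [0.002, 0.068, 0.0147], "roll": -0.833},
    {"jaw": 1, "linear": [0.002, 0.073, 0.0145], "roll": -0.88},
    {"jaw": 1, "linear": [0.002, 0.077, 0.014], "roll": -0.933},
    {"jaw": 1, "linear": [0.002, 0.077, 0.014], "roll": -0.933}
  ]
}}

```text
t: 25.98
tool_pos: [0.5367, 0.0711, 0.1252]
orientation: [1.387, 1.08, -1.386]
force: [-1.3, 0.0, 0.2]
opening: 0.0005
```

```bash
python3 tgt.py -103.8 .09 -.0395 .125;python3 arm.py
```

```text
25.975 [0.5367 0.0711 0.1252] [ 0.04  0.01  1.74 -0.    1.39  0.28] [-1.3  0.   0.2] yaw -13.995803716729032 target [0.5368 0.071 ] lin [0.0003 0.0002 0.0001] roll -0.006526790557634854
-160 [(232, 139), np.float64(138.0), (246, 202), np.float64(180.0)]
-150 [(234, 148), np.float64(118.0), (256, 194), np.float64(182.0)]
-140 [(238, 157), np.float64(97.0), (264, 184), np.float64(180.0)]
-132 [(243, 164), np.float64(142.0), (269, 176), np.float64(186.0)]
-125 [(248, 170), np.float64(113.0), (272, 168), np.float64(186.0)]
-115 [(258, 177), np.float64(81.0), (275, 157), np.float64(143.0)]
-108 [(265, 182), np.float64(113.0), (276, 148), np.float64(55.0)]
-104 [(270, 184), np.float64(48.0), (276, 144), np.float64(51.0)]
-100 [(275, 186), np.float64(81.0), (276, 139), np.float64(103.0)]
```

>>> {"name": "apply_moves", "arguments": {
  "series": [
    {"jaw": 1, "linear": [0, 0.0015, 0], "roll": 0},
    {"jaw": 1, "linear": [0, 0.003, 0], "roll": 0},
    {"jaw": 1, "linear": [0, 0.003, 0], "roll": 0}
  ]
}}

```text
t: 26.45
tool_pos: [0.538, 0.0705, 0.1252]
orientation: [1.386, 1.08, -1.387]
force: [-5.8, -1.2, 3.2]
opening: 0.0002
```

>>> {"name": "apply_moves", "arguments": {
  "series": [
    {"jaw": 1, "linear": [0, 0.0015, 0], "roll": 0},
    {"jaw": 1, "linear": [0, 0.003, 0], "roll": 0},
    {"jaw": 1, "linear": [0, 0.003, 0], "roll": 0}
  ]
}}

```text
t: 26.82
tool_pos: [0.5379, 0.0705, 0.1252]
orientation: [1.384, 1.083, -1.39]
force: [-13.4, 1.1, 9.1]
opening: 0.0006
```

The tool stopped while the force rose from 6 to 13 N, well above the 4 N of friction, so the arm is at its stop. I'll back straight off and rise clear.

>>> {"name": "apply_moves", "arguments": {
  "series": [
    {"jaw": 1, "linear": [0, -0.02, 0], "roll": 0},
    {"jaw": 1, "linear": [0, -0.05, 0], "roll": 0},
    {"jaw": 1, "linear": [-0.05, -0.06, 0], "roll": 0},
    {"jaw": 1, "linear": [-0.15, -0.06, 0], "roll": 0},
    {"jaw": 1, "linear": [-0.25, -0.06, 0], "roll": 0},
    {"jaw": 1, "linear": [-0.35, -0.06, 0], "roll": 0},
    {"jaw": 1, "linear": [-0.4, -0.06, 0], "roll": 0},
    {"jaw": 1, "linear": [-0.4, -0.25, -0.15], "roll": 0},
    {"jaw": 1, "linear": [-0.4, -0.25, -0.3], "roll": 0},
    {"jaw": 1, "linear": [-0.4, -0.25, -0.45], "roll": 0},
    {"jaw": 1, "linear": [-0.4, -0.25, -0.5], "roll": 0},
    {"jaw": 1, "linear": [-0.4, -0.25, -0.5], "roll": 0},
    {"jaw": 1, "linear": [-0.4, -0.25, -0.5], "roll": 0}
  ]
}}

```text
t: 28.45
tool_pos: [0.4647, 0.4017, 0.3632]
orientation: [1.381, 1.085, -1.389]
force: [-0.1, -1.0, 0.9]
opening: 0.0005
```

```bash
python3 arm.py | tail -3
python3 - <<'E'
from h import *
s=read_state();print(s['t'],s['tool_pos'],s['force'],s['dq'].round(3))
C=cam('top');D=cam('scene'); a=cv2.resize(C[0][115:225,180:290],(400,400),interpolation=2);b=cv2.resize(D[0][120:260,200:340],(400,400),interpolation=2)
cv2.imwrite('pics/p10.png',np.hstack([a,b]))
E
```

```text
-108 [(265, 182), np.float64(124.0), (276, 148), np.float64(73.0)]
-104 [(270, 184), np.float64(63.0), (276, 144), np.float64(49.0)]
-100 [(275, 186), np.float64(66.0), (276, 139), np.float64(91.0)]
28.55 [0.46490738 0.4005554  0.36331645] [ 0.1498132   0.13947444 -0.17188252] [-0.044 -0.046  0.034 -0.015  0.01  -0.031]
```

View pics/p10.png

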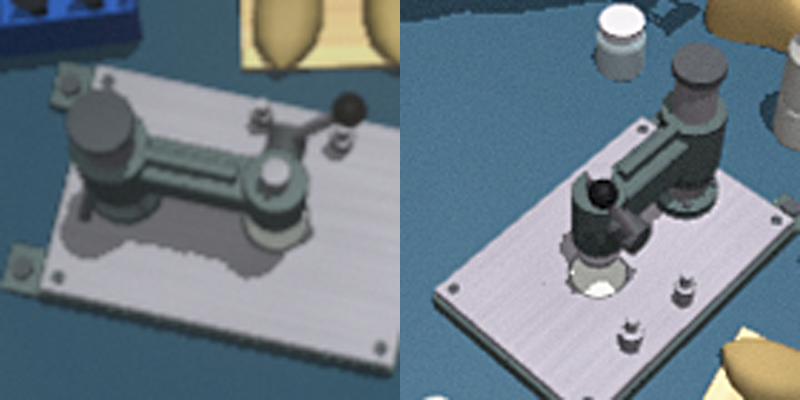

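The arm now lies along the press axis with the ram (top crop (273,172)) over the pad, which is visible flat beneath it. Both punches are standing where they were, and the robot is clear.

```bash
python3 -c "
from plant import *
print(close_job())"
```

```text
the job is handed in; nothing more can be done
None
```

The job is done and handed in at about 28.6 s. I slid the pad across the deck between two fingertips until it dropped into the recess, then pushed the swing arm round by its side face to its stop.

**What the last checks showed**
- **Pad:** after the push it lay in the recess with an even dark ring round it. Its position was within about 2 mm of the recess centre. The final picture shows it lying flat under the ram. I did not measure its height directly.
- **Arm:** at the end the tool stopped moving while the push force rose from 6 to 13 N, well above the 4 N of friction. Both cameras then showed the lever ball at about -104°, the stop position. It stayed there after I backed off.
- **Other things:** both punches are standing in place. Nothing else was touched as far as I could see, though I only looked closely around the press. The robot ended clear, with no contact force.

**What disagreed**
- **Fingertip height:** the fingertips really end about 22 mm above where the reported position puts them. The first push at the nominal height therefore passed over the pad without moving it. I found the deck by touch, with a light contact of about 6 N between the pad and the recess, and used that offset for the rest of the job.

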